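# Run a loaded bottle shuttle into the bench filler and hold it on the start plunger

## Robot

A 7-joint arm with a two-finger parallel gripper is mounted at the origin on the work surface. World frame = base frame: x ahead of the robot, y to its left, z up, the work surface at z = 0. Lengths are in m, angles in rad, forces in N, time in s.
With the tool pointing down it reaches from about 0.4 to 0.875 m from the base axis. Payload 6.5 kg.
Tool frame: the origin (TCP) lies between the finger pads; the fingertips stand 19 mm ahead of it and the grasp point (between the pads) is the TCP; z points along the fingers, y is the line along which they close (so a half turn about z gives the same grasp; the last joint's range is limited). The gripper opens to 85 mm and grips with 20 to 120 N. Pads are 22 mm wide; open, the fingers measure 114 mm over their backs; the gripper's body (76 mm by 85 mm) begins 54 mm behind the grasp point. The pads swing forward as they close: fully open they stand 13 mm farther back than shut.
Start: joints at [1.148, 0.536, -0.004, 1.538, 0.003, 1.067, -0.071], TCP at [0.227, -0.609, 0.215] pointing down, gripper open.
Joint ranges: [-2.7, 2.7], [-0.37, 2.16], [-1.27, 1.26], [0.24, 2.4], [-1.31, 4.45], [0.19, 1.91], [-2.76, 2.76]. Speed limits (rad/s): [2.39, 2.39, 3.14, 3.14, 3.14, 3.14, 3.14].

## Interface

Orientations are given as a rotation vector (axis times angle).
In Python, from rig import r, viewer gives the robot as it stands. The module is installed in compiled form; this text tells all that it offers.
- The arm moves only by the shell command python3 -m crank 'ROWS' [OPENING]. ROWS is JSON, a list of rows, each a list of 6 numbers: the shift along the tool's x, y, z in mm, then the turn, a rotation vector about the tool's x, y, z in rad. A call has exactly 10 rows; each row is the pose to reach, as a shift and turn from the pose commanded when the call began, along the tool's axes at that moment; what a row does not reach only later rows make up. A row lasts 1/10 s, in which the tool goes at most 50 mm and 8.59 degrees, less where a joint would pass 70% of its speed; a pose out of reach is approached as far as the arm can. A call with a gripper value outside its range is refused whole. OPENING is the finger opening in mm, from 0 to 85.4, set as the call begins (- or left out, the last holds). The fingers move at their own pace and stop on an object; the grip force is fixed at half the most. Time passes only in rows, so rows that repeat a pose let the fingers close, or fill a call up. It gives the time, the measured TCP pose, the force, the opening and the grip force at its end, in the units of the state.
- r.state(): the state, without advancing time (a new reading comes with each control period).
- viewer.camera(name): name is "side" or "top" or "wrist"; returns a dict with "pixels" (400x640x3 uint8, red, green, blue), "vertical_fov" (degrees; the focal length in pixels is half the picture's height over the tangent of half this angle, whatever the lens; pixels are square), "cx", "cy" (the principal point, pixels), "k1" (the pictures are not rectified: a ray, as slopes to the right and down, at radius r is drawn at 1 + k1 r^2 times it, then the intrinsics apply), "T" (4x4, takes a point from camera to world coordinates); the wrist camera has in their place "T_tool_cam" (4x4, takes a point from camera to tool coordinates, whose origin is the TCP and whose axes are the flange's). Camera axes: x right, y up, looking along -z (the intrinsics and any distortion apply to the point x, -y, -z); pixel columns grow to the right and rows downward; lengths in m; the calibration is good to about 2 mm. A picture is of the moment at which its call begins: read the wrist's pose just before it. There is no depth.
- r.sign_off(): hands the job in; it is judged then, once.
The state is a dict: "time_s": time; "joint_pos": joint angles; "qvel": joint speeds; "effort": joint torques, N m; "tool_pos": TCP position; "tool_rot": TCP orientation; "wrist_force": force on the tool from outside, world axes, zero at the start; "moment": the same for the moment, N m; "grip_width": finger opening in m; "gripper_force": force on a finger pad.
Only numpy, scipy, OpenCV 4.12 (cv2) and the standard library are available. Lean on these libraries where they do the work, as an engineer would, in place of code of your own. Each camera call takes 0.05 s, during which the arm holds its last target. There are 200 camera calls.

## Task

Keeping the loaded bottle shuttle flat on the bench (it has a steel handle at its tail), push its side flush against the guide fence outside the filler, then slide it along the fence, nose first, through the narrow guard window until the spring plunger is fully in and the three bottles stand upright under the nozzles. The filler doses only while the plunger is kept in, so finish while still holding the shuttle there: do not let go or back off. Leave everything else on the bench where it is.

Things in the scene. Friction and masses are not known exactly. Their poses are not given: they have to be found in the camera images.
- filler: steel bench filler, fixed. Origin: on the bench under the middle of the guard window, in the front plate's outer face. +x: level, into the machine, the way the shuttle goes in; z up; +y: the fence side. Clear side panels at y +-105 mm to x = 196 mm, open top; manifold bar over the lane at z 166 to 194 mm; cabinet and hopper (505 mm high) beyond x = 200 mm. The shuttle slides on the bench
- window (a point): foot of the guard window, same point and axes as the filler's origin. The guard's front plate is an upright steel plate, 6 mm thick (x 0 to 6 mm), 220 mm wide, 200 mm high; the window in it is 42 mm wide (y -21 to +21 mm) and 90 mm high, from the bench up: 2 mm wider than the shuttle
- fence: guide fence outside the guard, part of the filler, same origin and axes: black plastic wear strip on a steel angle, 14 mm high, guiding face at y = +20 mm, facing -y, from x = -170 mm up to the front plate; its foot, 3 mm thick, reaches out to y = 49 mm. A shuttle lying flush on the fence stands centred on the window, 1 mm free on either side
- plunger (a joint): travel of the start plunger in m: 0 = out, 0.014 = fully in (hard stop). The shuttle's nose pushes it along the filler's +x; the spring pushes back with 3 N at first and 7.2 N fully in, and throws it out again when let go
- plunger_face (a point): centre of the plunger's flat round face (18 mm across), 10 mm above the bench, at x = 110 mm in the filler's frame when out, 124 mm when fully in
- shuttle: white plastic shuttle, loose on the bench, 0.2 to 0.4 kg: 233 mm long (x), 40 mm wide (y), 18 mm high. Origin: middle of its underside; +x to the nose at x = 116.5 mm (corners bevelled 8 mm). Wells 30 mm across, 12 mm deep, at x = 16.5, 52.5, 88.5 mm hold the bottles loosely, bottoms 6 mm above the bench. With the plunger fully in, this origin is at x = 7.5 mm in the filler's frame
- shuttle_handle (a point): middle of the handle, 44.5 mm above the bench, at x = -89.5 mm on the shuttle, same axes: upright steel fin 40 mm long along the shuttle, 12 mm thick across it, from z = 18 to 64.5 mm. It stays outside the guard, 82 mm from the front plate when the plunger is fully in
- shuttle_nose (a point): middle of the shuttle's flat front face (24 mm wide), at bench level
- bottle_1: open amber bottle 28.5 mm across, 66 mm high, about 30 g, in the shuttle's rear well (1 rear, by the handle, to 3 front, by the nose); origin at its bottom, z along it
- bottle_2: open amber bottle 28.5 mm across, 66 mm high, about 30 g, in the shuttle's middle well (1 rear, by the handle, to 3 front, by the nose); origin at its bottom, z along it
- bottle_3: open amber bottle 28.5 mm across, 66 mm high, about 30 g, in the shuttle's front well (1 rear, by the handle, to 3 front, by the nose); origin at its bottom, z along it
- mouth_1 (a point): centre of the mouth (12 mm across) of bottle_1, 66 mm above its bottom
- mouth_2 (a point): centre of the mouth (12 mm across) of bottle_2, 66 mm above its bottom
- mouth_3 (a point): centre of the mouth (12 mm across) of bottle_3, 66 mm above its bottom
- nozzle_1 (a point): tip of a filling nozzle (6 mm tube), 95 mm above the bench, at x = 24 mm, y = 0 in the filler's frame; bottle_1 belongs under it
- nozzle_2 (a point): tip of a filling nozzle (6 mm tube), 95 mm above the bench, at x = 60 mm, y = 0 in the filler's frame; bottle_2 belongs under it
- nozzle_3 (a point): tip of a filling nozzle (6 mm tube), 95 mm above the bench, at x = 96 mm, y = 0 in the filler's frame; bottle_3 belongs under it
- sample_bottle: bystander: amber bottle with a black cap, 28.5 mm across, 70 mm high; origin at its bottom
- beaker: bystander: glass beaker 68 mm across, 85 mm high; origin at its bottom
- ferrule: bystander: steel pipe ferrule, a ring 64 mm across, 18 mm high; origin at its bottom
- spare_nozzle: bystander: spare steel nozzle standing on its 38 mm flange, 75 mm high; origin at its bottom
- spanner: bystander: steel spanner 160 mm long lying on the bench; origin at its middle
- cap_jar: bystander: plastic jar with a white lid, 72 mm across, 85 mm high; origin at its bottom
Things that resemble listed ones, but are neither listed nor needed, are in the scene too. Leave any blue or purple look-alike of the bottle_3 alone.

How it is judged:
On the way, in this order (a step that is already met when the one before it is completed fails the run):
1. the shuttle is pushed flush against the guide fence, flat on the bench, its nose still outside the window (x of shuttle_nose in the frame of filler between -0.13 and 0 m and angle between the x axis of shuttle and the x axis of filler, either way round below 0.035 rad and contact force between shuttle and fence above 0.3 N and height (world z) of shuttle below 0.004 m and y of shuttle in the frame of filler between -0.003 and 0.003 m), for 0.2 s.
2. the shuttle's nose is through the window, the plunger not yet pushed in (x of shuttle_nose in the frame of filler above 0.025 m and value of joint plunger below 0.003 m and height (world z) of shuttle below 0.004 m and y of shuttle in the frame of filler between -0.003 and 0.003 m), for 0.05 s.
At the end, for the whole second after the job is handed in: Plunger in by over 10 of its 14 mm and pressed by the shuttle with over 2 N, fingers on the shuttle (over 1 N); shuttle flat, still, in line to 0.05 rad; bottles upright in their wells, each mouth within 6 mm sideways of its nozzle; no bystander moved over 20 mm or toppled (value of joint plunger above 0.01 m and contact force between the fingers and shuttle above 1 N and contact force between shuttle and plunger above 2 N and angle between the x axis of shuttle and the x axis of filler, either way round below 0.05 rad and angle between shuttle's own z axis and vertical below 0.05 rad and linear speed of shuttle below 0.01 m/s and angle between each of bottle_1, bottle_2, bottle_3's own z axis and vertical below 0.12 rad and horizontal distance between mouth_1 and nozzle_1 below 0.006 m and horizontal distance between mouth_2 and nozzle_2 below 0.006 m and horizontal distance between mouth_3 and nozzle_3 below 0.006 m and height (world z) of each of bottle_1, bottle_2, bottle_3 below 0.012 m and distance of each of sample_bottle, beaker, ferrule, spare_nozzle, spanner, cap_jar from where it was at the start of the episode below 0.02 m and angle between each of sample_bottle, beaker, ferrule, spare_nozzle, cap_jar's own z axis and vertical below 0.2 rad); the arm keeps its last pose, push and grip.
It fails at once if the shuttle is lifted off the bench or tipped (height (world z) of shuttle above 0.015 m or angle between shuttle's own z axis and vertical above 0.15 rad).
It fails at once if a bottle on the shuttle is tipped over or falls out of its well (angle between any of bottle_1, bottle_2, bottle_3's own z axis and vertical above 0.5 rad).
It fails at once if a bystander is knocked away or over (distance of any of sample_bottle, beaker, ferrule, spare_nozzle, spanner, cap_jar from where it was at the start of the episode above 0.03 m).
It also fails if it takes over 51 s, if anything falls off the work surface, if the arm or the gripper's body presses on something with over 40 N, if the wrist force passes 120 N, or if a joint passes its speed limit or range.

## Working session

There is one attempt and no reset: what is moved stays moved. The work goes in short steps, Python scripts to look and compute and a shell command to move; the robot and the scene stay as the last step left them, time stands still between calls to the robot, and variables do not carry over. Pictures are saved under pics/ and viewed, at most 10 in all, crops included, and the job is handed in when it is done.

```bash
mkdir -p pics
cat > h.py <<'E'
import numpy as np, cv2
from scipy.spatial.transform import Rotation as R
from rig import r, viewer
def shot(name,fn):
    s=r.state(); c=viewer.camera(name)
    if name=="wrist":
        T=np.eye(4);T[:3,:3]=R.from_rotvec(s["tool_rot"]).as_matrix();T[:3,3]=s["tool_pos"]
        c["T"]=T@c["T_tool_cam"]
    cv2.imwrite("pics/%s.png"%fn,c["pixels"][:,:,::-1])
    np.savez("pics/%s.npz"%fn,**{k:c[k] for k in("pixels","vertical_fov","cx","cy","k1","T")})
    return c
def load(fn): return dict(np.load("pics/%s.npz"%fn))
def w(c,u,v,z):
    f=200/np.tan(np.radians(float(c["vertical_fov"]))/2)
    K=np.array([[f,0,c["cx"]],[0,f,c["cy"]],[0,0,1.]])
    p=cv2.undistortPoints(np.array([[[u,v]]],float),K,np.array([float(c["k1"]),0,0,0]))[0,0]
    # iterate exact model is same as k1 radial
    d=c["T"][:3,:3]@np.array([p[0],-p[1],-1]);o=c["T"][:3,3]
    return o+d*(z-o[2])/d[2]
def crop(fn,x0,y0,x1,y1,s,out):
    im=cv2.imread("pics/%s.png"%fn)[y0:y1,x0:x1]
    cv2.imwrite("pics/%s.png"%out,cv2.resize(im,None,fx=s,fy=s,interpolation=cv2.INTER_CUBIC))
E
python3 - <<'E'
from h import *
for n in("top","side"):
    c=shot(n,n+"1");print(n,c["vertical_fov"],c["cx"],c["cy"],c["k1"],c["T"].round(3).tolist())
s=r.state();print(s)
E
```

```text
top 44.604164773882964 316.6757086202694 199.69883605358933 -0.09020635836347214 [[0.001, 0.984, -0.177, 0.327], [-1.0, -0.0, -0.006, 0.102], [-0.006, 0.177, 0.984, 1.203], [0.0, 0.0, 0.0, 1.0]]
side 56.07363407501465 323.4957205715961 203.1673725729031 -0.08305915544231535 [[-0.947, 0.182, -0.263, 0.338], [-0.319, -0.588, 0.743, 0.678], [-0.02, 0.788, 0.616, 0.572], [0.0, 0.0, 0.0, 1.0]]
{'time_s': 0.1, 'joint_pos': array([ 1.14781059,  0.53705604, -0.00439497,  1.53877696,  0.00260428,
        1.06726344, -0.07115295]), 'qvel': array([-0.00025331, -0.00252165, -0.00051302, -0.0020211 , -0.00028449,
        0.00072363, -0.00052506]), 'effort': array([ 3.85552004e-03, -5.84563172e+01,  1.05241958e+00, -2.59772944e+01,
        1.26069359e-02,  4.64446057e-03, -1.78389109e-05]), 'tool_pos': array([ 0.22677887, -0.60853907,  0.21432236]), 'tool_rot': array([-3.09029153e+00, -5.57342343e-01,  6.27649834e-04]), 'wrist_force': array([-0.24748825,  0.35472159, -0.33497794]), 'moment': array([-0.02719818,  0.0095329 , -0.00543464]), 'gripper_force': 0.0, 'grip_width': 0.085451009783597}
```

View pics/top1.png

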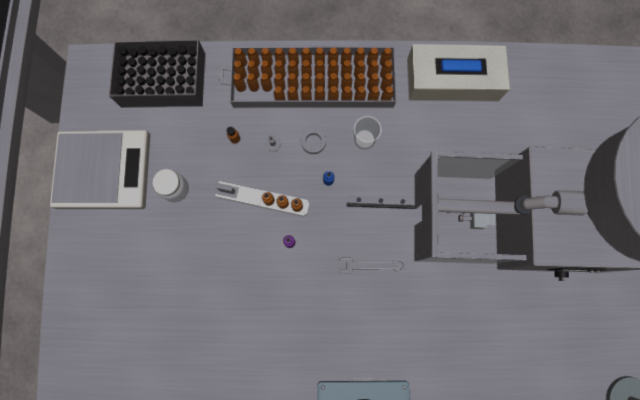

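View pics/side1.png

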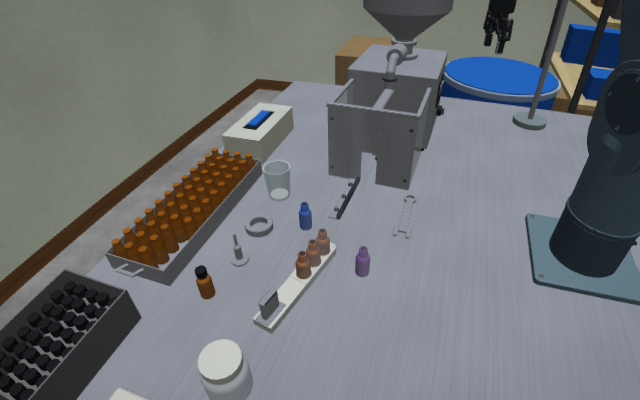

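The top view shows the shuttle from (217,187) at the tail to (309,210) at the nose, the fence along (347–415, 205), and the plate near u≈432. Blue (328,178) and purple (289,241) decoys stand nearby. I'll zoom in for pixel positions.

Run:
```python
from h import *
crop("top1",205,170,335,260,6,"c1")
crop("top1",335,140,465,270,4.5,"c2")
```

```text
(no output)
```

View pics/c1.png

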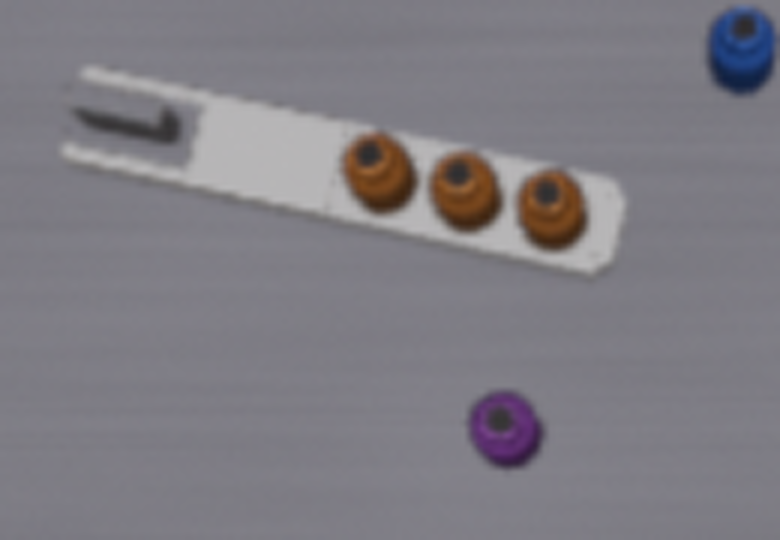

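View pics/c2.png

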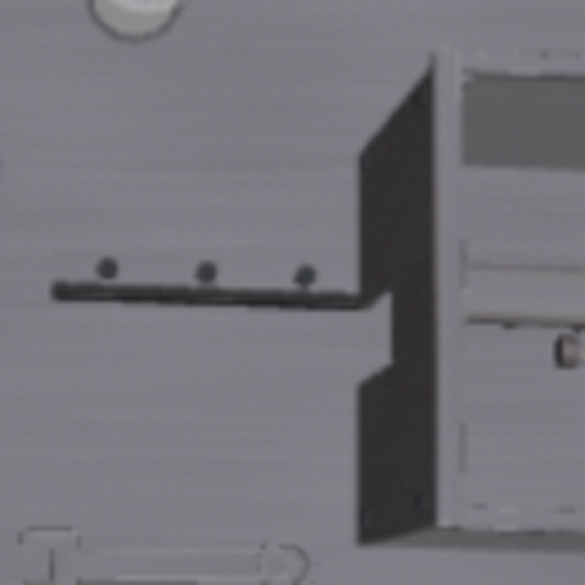

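The crops show the shuttle's deck edges, running (85,70)→(610,180) and (65,152)→(595,270) in c1. In c2 they show the plate foot, u≈360, v 157→543, with the window jambs at v 305 and 384, and the fence's lower edge.

Run:
```python
from h import *
c=load("top1")
A=lambda u,v,z:w(c,205+u/6,170+v/6,z)[:2].round(4)
B=lambda u,v,z:w(c,335+u/4.5,140+v/4.5,z)[:2].round(4)
for n,p in dict(tailT=(85,70),tailB=(65,152),noseT=(610,180),noseB=(595,270),nfT=(625,193),nfB=(613,258)).items(): print(n,A(*p,.018))
for n,p in dict(m1=(368,152),m2=(457,173),m3=(547,193)).items(): print(n,A(*p,.072))
print("handle front top",A(168,118,.0645),"back",A(78,114,.0645))
print("purple",A(500,418,.066),"blue",A(743,25,.066))
for n,p in dict(pT=(360,157),pB=(360,543),wT=(359,305),wB=(358,384)).items(): print(n,B(*p,0))
for z in (0,.014):print("fence",z,[B(*p,z).tolist() for p in((52,300),(355,308),(52,284),(355,294))])
print("platetop",B(438,55,.2),B(438,527,.2))
s=r.state();print(R.from_rotvec(s["tool_rot"]).as_matrix().round(3).tolist())
```

```text
tailT [0.5858 0.3529]
tailB [0.5511 0.36  ]
noseT [0.5393 0.134 ]
noseB [0.5019 0.14  ]
nfT [0.5339 0.1278]
nfB [0.5068 0.1327]
m1 [0.5408 0.228 ]
m2 [0.5324 0.1928]
m3 [0.5244 0.1573]
handle front top [0.5561 0.309 ] back [0.5577 0.3452]
purple [0.4365 0.1752] blue [0.5935 0.08  ]
pT [ 0.6072 -0.1399]
pB [ 0.3908 -0.1327]
wT [ 0.5227 -0.1364]
wB [ 0.4784 -0.1344]
fence 0 [[0.5256, 0.0347], [0.521, -0.1341], [0.5346, 0.0346], [0.5289, -0.1344]]
fence 0.014 [[0.5233, 0.0355], [0.5187, -0.1313], [0.5322, 0.0354], [0.5265, -0.1316]]
platetop [ 0.6104 -0.1388] [ 0.3874 -0.1297]
[[0.937, 0.349, -0.001], [0.349, -0.937, 0.001], [-0.0, -0.001, -1.0]]
```

Filler: origin ≈ (0.5005, −0.1355), x_f ≈ (−0.030, −0.9995). Shuttle: heading 0.18 rad off the filler's axis, handle ≈ (0.563, 0.331). I retract radially first, because the cabinet stands between the tool and the shuttle, then swing round inside it.

```bash
python3 -m crank '[[0,-30,-15,0,0,0],[0,-60,-30,0,0,0],[0,-90,-45,0,0,0],[0,-120,-60,0,0,0],[0,-150,-75,0,0,0],[0,-180,-85,0,0,0],[0,-210,-85,0,0,0],[0,-225,-85,0,0,0],[0,-240,-85,0,0,0],[0,-240,-85,0,0,0]]' 30
```

```text
time_s: 1.1
tool_pos: [0.1425, -0.3827, 0.2999]
tool_rot: [-3.091, -0.558, 0.001]
wrist_force: [0.4, 0.6, -0.1]
grip_width: 0.0299
gripper_force: 0.0
```

```bash
python3 -m crank '[[36,-2,0,0,0,-0.087],[71,-6,0,0,0,-0.175],[106,-14,0,0,0,-0.262],[140,-25,0,0,0,-0.349],[173,-38,0,0,0,-0.436],[205,-55,0,0,0,-0.524],[235,-74,0,0,0,-0.611],[264,-96,0,0,0,-0.698],[290,-120,0,0,0,-0.785],[314,-146,0,0,0,-0.873]]'
python3 - <<'E'
from h import *
s=r.state();M=R.from_rotvec(s["tool_rot"]).as_matrix();print(s["tool_pos"],M.round(3).tolist(),s["joint_pos"].round(2))
print(M.T@(np.array([.563,.331,.2])-s["tool_pos"]), "T_tool_cam",viewer.camera("wrist")["T_tool_cam"].round(3).tolist())
E
```

```text
time_s: 2.1
tool_pos: [0.3878, -0.1366, 0.3]
tool_rot: [-2.563, -1.817, -0.001]
wrist_force: [0.8, -0.3, 0.3]
grip_width: 0.0302
gripper_force: 0.0
[ 0.38781064 -0.13655245  0.30003558] [[0.331, 0.944, 0.001], [0.944, -0.331, 0.001], [0.001, 0.0, -1.0]] [ 0.69  0.05 -0.47  2.    0.02  1.1  -0.13]
[0.49910844 0.01049288 0.10042101] T_tool_cam [[-0.002, 0.964, 0.266, 0.068], [1.0, 0.001, 0.001, -0.001], [0.0, 0.266, -0.964, -0.159], [0.0, 0.0, 0.0, 1.0]]
```

```bash
python3 -m crank '[[50,1,0,0,0,-0.02],[100,2,0,0,0,-0.04],[150,3,5,0,0,-0.06],[200,4,15,0,0,-0.08],[249,5,25,0,0,-0.1],[298,6,35,0,0,-0.12],[347,7,45,0,0,-0.127],[396,8,60,0,0,-0.127],[445,9,75,0,0,-0.127],[494,10,90,0,0,-0.127]]' 60
python3 - <<'E'
from h import *
shot("wrist","w1");s=r.state();print(s["tool_pos"],s["tool_rot"])
E
```

```text
time_s: 3.15
tool_pos: [0.5606, 0.3215, 0.21]
tool_rot: [-2.447, -1.97, 0.001]
wrist_force: [0.6, -0.8, 1.6]
grip_width: 0.06
gripper_force: 0.0
[0.55881085 0.33000015 0.20685573] [-2.43478691e+00 -1.97400917e+00 -7.15334523e-04]
```

View pics/w1.png

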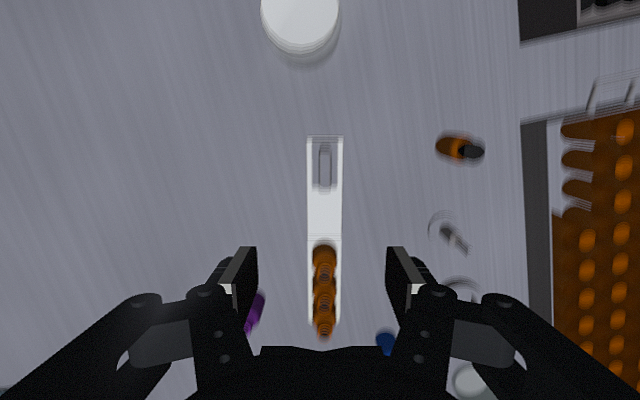

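The handle is at about (325,168), the shuttle lies vertically in the picture, and its axis is almost centred between the fingers. The picture is smeared by motion, so I retake it now that the arm is still.

Run:
```python
from h import *
shot("wrist","x"); shot("wrist","x")
c=shot("wrist","w2");s=r.state();print(s["tool_pos"],s["tool_rot"]); crop("w2",250,100,400,350,2.4,"c3")
```

```text
[0.55902626 0.32090438 0.20994732] [-2.44352498 -1.97222902  0.00311443]
```

View pics/c3.png

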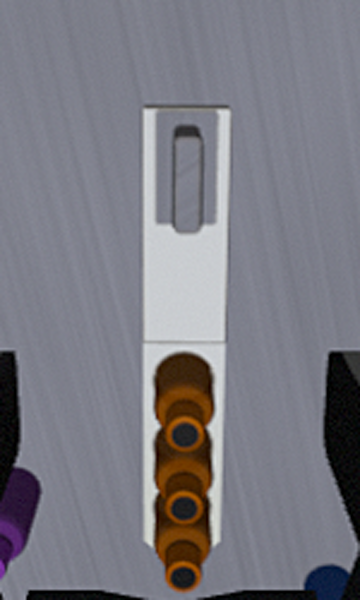

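The handle's top face spans (174–202, 137–232) in the crop, the deck's tail corners are (143,107) and (229,107), and the mouths are at (185,434), (184,508), (183,577).

Run:
```python
from h import *
c=load("w2");A=lambda u,v,z:w(c,250+u/2.4,100+v/2.4,z)
s=r.state();M=R.from_rotvec(s["tool_rot"]).as_matrix();p0=np.array(s["tool_pos"])
for n,p in dict(hb=(188,137,.0645),hf=(188,232,.0645),tl=(143,107,.018),tr=(229,107,.018),fl=(143,535,.018),fr=(220,540,.018),m1=(185,434,.072),m3=(183,577,.072)).items():
    q=A(*p);print(n,q[:2].round(4),(M.T@(q-p0)*1000).round(1))
print(M.round(3).tolist())
```

```text
hb [0.5699 0.3524] [ 33.2   4.3 145.4]
hf [0.562  0.3147] [ -5.3   4.6 145.4]
tl [0.5525 0.364 ] [ 40.8 -15.  192. ]
tr [0.5902 0.3559] [ 40.9  23.6 191.9]
fl [0.5037 0.1472] [-181.4  -16.9  192.1]
fr [0.5428 0.1358] [-184.2   23.6  192. ]
m1 [0.5429 0.2299] [-92.3   3.8 138. ]
m3 [0.5272 0.1595] [-164.4    3.3  138. ]
[[0.211, 0.977, -0.002], [0.977, -0.211, -0.0], [-0.001, -0.002, -1.0]]
```

```bash
python3 -m crank '[[7,2,30,0,0,0],[14,4,60,0,0,0],[14,4,90,0,0,0],[14,4,115,0,0,0],[14,4,135,0,0,0],[14,4,150,0,0,0],[14,4,158,0,0,0],[14,4,163,0,0,0],[14,4,163,0,0,0],[14,4,163,0,0,0]]' 45 && python3 -m crank '[[0,0,0,0,0,0],[0,0,0,0,0,0],[0,0,0,0,0,0],[0,0,0,0,0,0],[0,0,0,0,0,0],[0,0,0,0,0,0],[0,0,0,0,0,0],[0,0,0,0,0,0],[0,0,0,0,0,0],[0,0,0,0,0,0]]' 5
```

```text
time_s: 4.35
tool_pos: [0.5667, 0.3332, 0.0495]
tool_rot: [2.446, 1.971, 0.002]
wrist_force: [0.3, -0.9, -0.7]
grip_width: 0.0451
gripper_force: 0.0
time_s: 5.35
tool_pos: [0.5663, 0.3329, 0.0487]
tool_rot: [2.446, 1.971, 0.0]
wrist_force: [-0.3, -0.8, 1.7]
grip_width: 0.0047
gripper_force: 1.3
```

The opening shrank to 4.7 mm, less than the 12 mm fin, so the grasp missed. I look again.

Run:
```python
from h import *
shot("wrist","w3");shot("side","s3"); crop("s3",180,200,400,365,2.5,"s3c")
a=cv2.imread("pics/w3.png");b=cv2.imread("pics/s3c.png")
cv2.imwrite("pics/j3.png",np.hstack([cv2.resize(a,None,fx=.6,fy=.6),cv2.resize(b,(400,240))]))
```

```text
(no output)
```

View pics/j3.png

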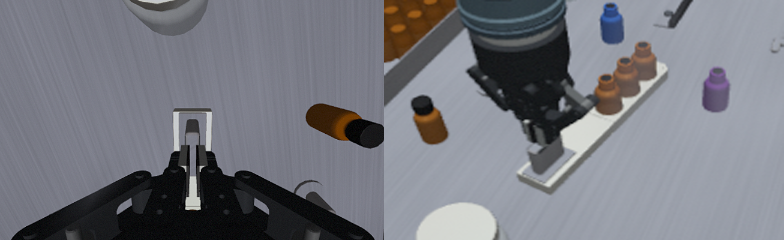

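The closed fingers stand in front of the fin: the fin is at about (192,128) in the left half, behind the pads. I view an enlargement to measure how far.

Run:
```python
from h import *
crop("w3",240,160,400,360,3,"c4");crop("s3",225,270,325,345,4,"c5")
shot("top","t3");crop("t3",205,165,325,225,4,"c6")
a,b,d=[cv2.imread("pics/%s.png"%n) for n in("c4","c5","c6")]
o=np.zeros((600,800,3),np.uint8);o[:,:300]=a[:,:480][:, 90:390];o[:300,300:700]=b;o[300:540,300:780]=d
cv2.imwrite("pics/j4.png",o)
```

```text
(no output)
```

View pics/j4.png

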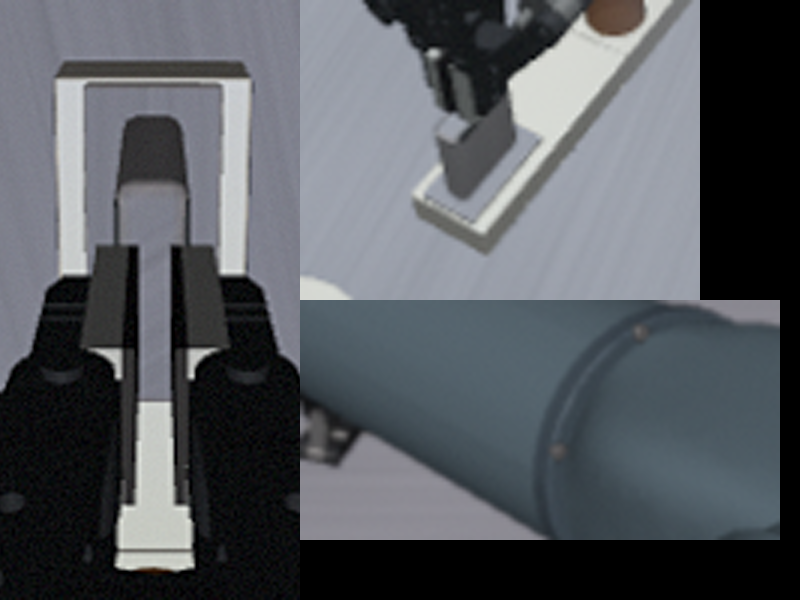

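Run:
```python
from h import *
def pnp(fn,im,ob):
    c=load(fn);f=200/np.tan(np.radians(float(c["vertical_fov"]))/2);K=np.array([[f,0,c["cx"]],[0,f,c["cy"]],[0,0,1.]]);D=np.array([float(c["k1"]),0,0,0])
    ok,rv,t=cv2.solvePnP(np.array(ob,float),np.array(im,float),K,D,flags=cv2.SOLVEPNP_SQPNP)
    ok,rv,t=cv2.solvePnP(np.array(ob,float),np.array(im,float),K,D,rv,t,True)
    Rm=R.from_rotvec(rv.ravel()).as_matrix();e=cv2.projectPoints(np.array(ob,float),rv,t,K,D)[0][:,0]-im
    print(fn,"f",f,"cam in shuttle mm",(-Rm.T@t.ravel()*1000).round(1),"cam z calib",c["T"][:3,3],"err",e.round(1).tolist())
    o=np.diag([1,-1,-1.])@Rm; print("tilt cam axis (shuttle):",-o.T@[0,0,1], "calib",-c["T"][:3,2])
a=lambda x,y:(250+x/2.4,100+y/2.4)
b=lambda x,y:(240+(x+90)/3,160+y/3)
pnp("w2",[a(143,107),a(229,107),a(188,137),a(188,232),a(185,434),a(184,508),a(183,577)],
 [(-.1165,-.02,.018),(-.1165,.02,.018),(-.1095,0,.0645),(-.0695,0,.0645),(.0165,0,.072),(.0525,0,.072),(.0885,0,.072)])
pnp("w3",[b(57,80),b(250,80),b(65,62),b(245,62),b(120,185),b(187,185)],
 [(-.1165,-.02,.018),(-.1165,.02,.018),(-.1165,-.02,0),(-.1165,.02,0),(-.1095,-.006,.0645),(-.1095,.006,.0645)])
c=load("s3")
```

```text
w2 f 320.6262698212012 cam in shuttle mm [-144.7   -8.4  368.5] cam z calib [0.5725626  0.39036971 0.3675531 ] err [[-0.6, 0.1], [0.6, 0.3], [0.2, -0.8], [-0.3, 0.8], [0.0, -0.2], [0.0, -0.2], [0.1, 0.0]]
tilt cam axis (shuttle): [ 0.25947481  0.00554553 -0.96573395] calib [-0.06017584 -0.25832516 -0.96418203]
w3 f 320.6262698212012 cam in shuttle mm [-161.2    0.6  213.3] cam z calib [0.58019639 0.40000505 0.20731229] err [[0.4, -0.0], [0.1, -0.1], [0.3, 0.0], [-0.7, 0.0], [-1.1, 0.0], [1.0, 0.0]]
tilt cam axis (shuttle): [ 0.27475321 -0.00406743 -0.96150618] calib [-0.05703681 -0.25927012 -0.96411919]
```

Run:
```python
from h import *
c=load("s3");f=lambda x,y:(225+(x-300)/4,270+y/4)
for n,(x,y) in dict(tipL=(440,108),tipLow=(465,120),tip2=(500,118),finTopBack=(450,132),finTopFront=(513,108)).items():
    u,v=f(x,y)
    a,b=w(c,u,v,0),w(c,u,v,.1);P=np.array([.5663,.3329]);d=b-a
    t=(P-a[:2])@d[:2]/(d[:2]@d[:2]);q=a+t*d;print(n,"at TCP line",q.round(4),"at z.0645",w(c,u,v,.0645).round(4),"z.03",w(c,u,v,.03).round(4))
f=320.6
# predicted pixel of fin corners for PnP cam
s=r.state();print(s["tool_pos"],s["joint_pos"],s["grip_width"],s["gripper_force"],s["effort"])
c=load("w3")
for x in(155,400,500):
  for z in(.018,.0645,.01): print(x,z)if 0 else None
def W(x,y,z):return w(c,240+(x+90)/3,160+y/3,z)
M=R.from_rotvec(s["tool_rot"]).as_matrix()
for n,p in dict(finback=(153,185),greyend=(153,400),bulb=(153,550)).items():
  for z in(.018,.0645):print(n,z,(M.T@(W(*p,z)-s["tool_pos"])*1000).round(1))
```

```text
tipL at TCP line [0.5753 0.3392 0.0637] at z.0645 [0.575  0.3398 0.0645] z.03 [0.5911 0.3168 0.03  ]
tipLow at TCP line [0.5678 0.3339 0.052 ] at z.0645 [0.5623 0.3422 0.0645] z.03 [0.5775 0.3193 0.03  ]
tip2 at TCP line [0.5553 0.3261 0.0488] at z.0645 [0.5488 0.3366 0.0645] z.03 [0.5631 0.3134 0.03  ]
finTopBack at TCP line [0.5737 0.338  0.0464] at z.0645 [0.5656 0.3497 0.0645] z.03 [0.581  0.3274 0.03  ]
finTopFront at TCP line [0.5499 0.3231 0.0542] at z.0645 [0.5457 0.3302 0.0645] z.03 [0.5598 0.3065 0.03  ]
[0.56627253 0.33284947 0.04870457] [-0.22701231  0.82355769 -0.56441763  1.59243976  0.53251525  0.88347619
 -1.20506365] 0.005015415379673302 1.4728614874184132 [-1.15323651e-01 -6.20987391e+01 -9.93528217e+00 -1.92001802e+01
  3.47898295e-02 -1.96476560e-01 -4.44914886e-04]
finback 0.018 [ 4.9 -0.9 30.7]
finback 0.0645 [ 20.6  -0.8 -15.8]
greyend 0.018 [-45.3  -1.   30.7]
greyend 0.0645 [-17.3  -0.9 -15.8]
bulb 0.018 [-84.6  -1.   30.7]
bulb 0.0645 [-47.   -0.9 -15.8]
```

The tool pose is right, but both cameras put the closed fingertips about 20 mm behind the reported TCP, not 19 mm ahead, so they closed just above the fin. I open, go about 37 mm lower while watching the force, and close again.

```bash
python3 -m crank '[[0,0,0,0,0,0],[0,0,0,0,0,0],[0,0,0,0,0,0],[0,0,0,0,0,0],[0,0,8,0,0,0],[0,0,16,0,0,0],[0,0,24,0,0,0],[0,0,31,0,0,0],[0,0,37,0,0,0],[0,0,37,0,0,0]]' 40 && python3 -m crank '[[0,0,0,0,0,0],[0,0,0,0,0,0],[0,0,0,0,0,0],[0,0,0,0,0,0],[0,0,0,0,0,0],[0,0,0,0,0,0],[0,0,0,0,0,0],[0,0,0,0,0,0],[0,0,0,0,0,0],[0,0,0,0,0,0]]' 5
```

```text
time_s: 6.5
tool_pos: [0.5655, 0.3323, 0.0103]
tool_rot: [-2.446, -1.972, 0.003]
wrist_force: [-0.4, 0.2, -0.7]
grip_width: 0.04
gripper_force: 0.0
time_s: 7.5
tool_pos: [0.5663, 0.3331, 0.012]
tool_rot: [-2.446, -1.972, -0.001]
wrist_force: [-0.9, -0.2, 4.4]
grip_width: 0.0111
gripper_force: 59.3
```

Gripped (11 mm, 59 N). Now I turn the shuttle in line (+10.5° world, which is −0.183 about tool z) and carry it to just short of the fence, 8 mm clear of it.

```bash
python3 -m crank '[[-4,-2,0,0,0,-0.01],[-12,-6,0,0,0,-0.03],[-21,-11,0,0,0,-0.05],[-31,-16,0,0,0,-0.073],[-41,-22,0,0,0,-0.096],[-51,-28,0,0,0,-0.119],[-61,-34,0,0,0,-0.142],[-71,-39,0,0,0,-0.162],[-80,-43,0,0,0,-0.177],[-85,-45,0,0,0,-0.183]]'
python3 - <<'E'
from h import *
shot("top","t5");s=r.state();print(s["tool_pos"],s["tool_rot"],s["wrist_force"],s["grip_width"])
crop("t5",225,170,425,270,4,"c7")
E
```

```text
time_s: 8.5
tool_pos: [0.5038, 0.2589, 0.0119]
tool_rot: [-2.254, -2.188, -0.001]
wrist_force: [3.3, 5.1, 4.8]
grip_width: 0.0115
gripper_force: 59.2
[0.50358131 0.25835594 0.01189033] [2.25446886e+00 2.18779732e+00 1.80255471e-04] [0.26868327 2.28023232 8.27938387] 0.011092952737148552
```

View pics/c7.png

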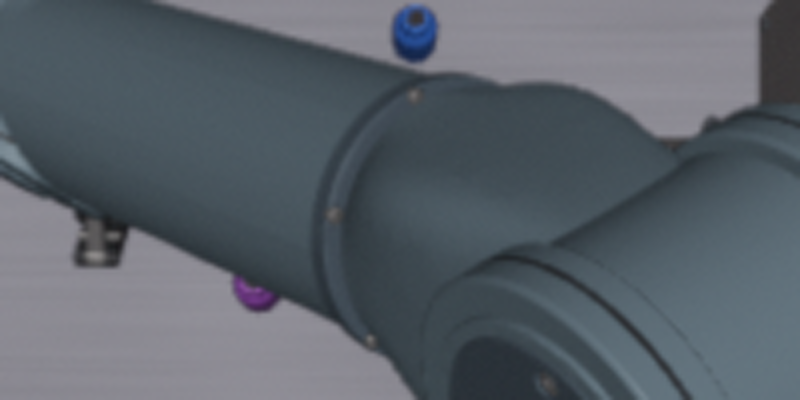

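The arm hides the shuttle from the top camera; only the blue and purple decoys show, undisturbed. The tool pose puts the shuttle at y_f ≈ −8 mm, in line, with the nose at −0.188. I advance 128 mm alongside the fence.

```bash
python3 -m crank '[[-5,0,0,0,0,0],[-18,0,0,0,0,0],[-33,0,0,0,0,0],[-48,0,0,0,0,0],[-63,0,0,0,0,0],[-78,0,0,0,0,0],[-93,0,0,0,0,0],[-108,0,0,0,0,0],[-122,0,0,0,0,0],[-128,0,0,0,0,0]]' && python3 -m crank '[[0,0,0,0,0,0],[0,1,0,0,0,0],[0,2,0,0,0,0],[0,3,0,0,0,0],[0,4,0,0,0,0],[0,5,0,0,0,0],[0,6,0,0,0,0],[0,6,0,0,0,0],[0,6,0,0,0,0],[0,6,0,0,0,0]]'
```

```text
time_s: 9.55
tool_pos: [0.4998, 0.1314, 0.0119]
tool_rot: [-2.255, -2.186, -0.002]
wrist_force: [-0.8, 6.9, 6.2]
grip_width: 0.0115
gripper_force: 59.5
time_s: 10.55
tool_pos: [0.5001, 0.1305, 0.012]
tool_rot: [-2.252, -2.185, 0.015]
wrist_force: [-15.7, -0.7, 32.5]
grip_width: 0.0119
gripper_force: 63.4
```

Contact came about 8 mm earlier than expected (Fx −16 N, Fz +32 N). I need to see what is touching, so I take one composite of the side and wrist views.

Run:
```python
from h import *
shot("side","s6");shot("wrist","w6");shot("top","t6")
s=r.state();print(s["tool_pos"],s["tool_rot"],s["wrist_force"],s["moment"])
a=cv2.imread("pics/s6.png")[150:300,270:430];b=cv2.imread("pics/w6.png");d=cv2.imread("pics/t6.png")[150:270,280:440]
o=np.zeros((600,800,3),np.uint8)
o[:450,:480]=cv2.resize(a,None,fx=3,fy=3,interpolation=cv2.INTER_CUBIC)
o[:240,480:800]=cv2.resize(d,(320,240));o[300:500,480:800]=cv2.resize(b,(320,200))
cv2.imwrite("pics/j6.png",o)
```

```text
[0.50015011 0.13047234 0.01197505] [-2.25194484 -2.18539931  0.01466482] [-15.65153789   0.15908128  32.66777708] [0.36734515 3.55532508 0.00517407]
```

View pics/j6.png

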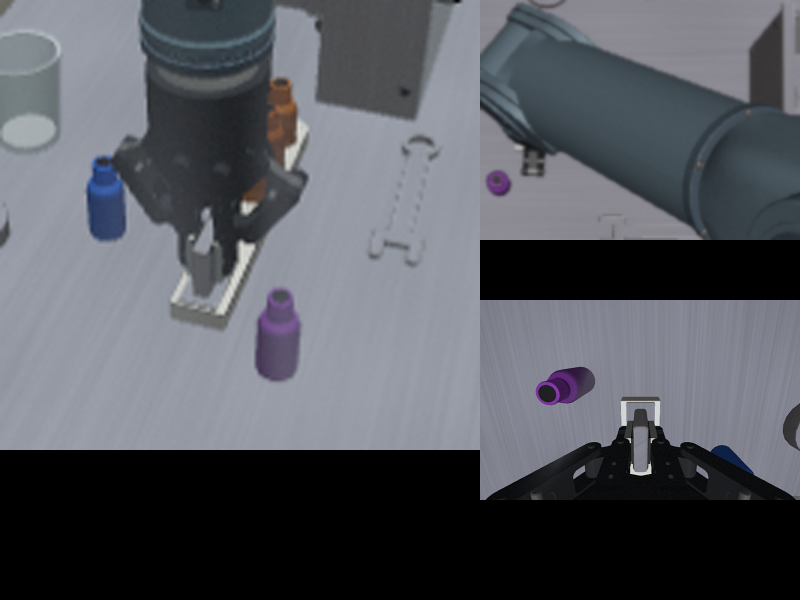

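Nothing but the shuttle is touched: blue and purple both stand clear. The lateral command is loading the shuttle down (32 N), and friction holds it in place. I relieve the downforce with a small upward trim, keeping the sideways push.

```bash
python3 -m crank '[[0,0,-0.3,0,0,0],[0,0,-0.6,0,0,0],[0,0,-0.9,0,0,0],[0,0,-1.2,0,0,0],[0,0,-1.5,0,0,0],[0,0,-1.8,0,0,0],[0,0,-2,0,0,0],[0,0,-2,0,0,0],[0,0,-2,0,0,0],[0,0,-2,0,0,0]]'; python3 -c "
from h import *
s=r.state();print(s['moment'],s['tool_rot'])"
```

```text
time_s: 11.7
tool_pos: [0.5061, 0.1309, 0.0134]
tool_rot: [-2.256, -2.186, 0.001]
wrist_force: [0.6, 1.1, -1.8]
grip_width: 0.0112
gripper_force: 58.3
[ 2.77359210e-01 -1.13338866e-03  1.42543049e-04] [-2.25587285e+00 -2.18639329e+00  7.89558928e-04]
```

It was friction. I continue gently into the fence.

```bash
python3 -m crank '[[0,0.5,0,0,0,0],[0,1,0,0,0,0],[0,1.5,0,0,0,0],[0,2,0,0,0,0],[0,2.5,0,0,0,0],[0,3,0,0,0,0],[0,3.5,0,0,0,0],[0,4,0,0,0,0],[0,4,0,0,0,0],[0,4,0,0,0,0]]'; python3 -c "
from h import *
s=r.state();print(s['moment'],s['tool_rot'])"
```

```text
time_s: 12.7
tool_pos: [0.5102, 0.131, 0.0136]
tool_rot: [-2.256, -2.187, 0.0]
wrist_force: [0.1, 1.0, -2.8]
grip_width: 0.0114
gripper_force: 58.3
[ 0.27834425 -0.02868395  0.04892848] [-2.25557366e+00 -2.18674319e+00  1.40972611e-05]
```

```bash
python3 -m crank '[[0,0.5,0,0,0,0],[0,1,0,0,0,0],[0,1.5,0,0,0,0],[0,2,0,0,0,0],[0,2.5,0,0,0,0],[0,3,0,0,0,0],[0,3,0,0,0,0],[0,3,0,0,0,0],[0,3,0,0,0,0],[0,3,0,0,0,0]]'; python3 -c "
from h import *
s=r.state();print(s['moment'],s['tool_rot'])"
```

```text
time_s: 13.7
tool_pos: [0.5126, 0.1311, 0.0134]
tool_rot: [-2.255, -2.186, 0.001]
wrist_force: [-4.2, 1.4, -2.4]
grip_width: 0.0111
gripper_force: 58.7
[ 0.58180068  1.03170864 -0.41171971] [-2.25498572e+00 -2.18636634e+00  1.00018663e-03]
```

Contact is now 4 N on the shuttle's side, and the moment places it about 98 mm ahead of the grip, at the fence's outer end. The nose is therefore angled slightly away. I turn the nose toward the fence and watch where the contact goes.

```bash
python3 -m crank '[[0,-0.2,0,0,0,-0.003],[0,-0.4,0,0,0,-0.006],[0,-0.6,0,0,0,-0.009],[0,-0.8,0,0,0,-0.012],[0,-1,0,0,0,-0.015],[0,-1,0,0,0,-0.015],[0,-1,0,0,0,-0.015],[0,-1,0,0,0,-0.015],[0,-1,0,0,0,-0.015],[0,-1,0,0,0,-0.015]]'; python3 -c "
from h import *
s=r.state();print(s['moment'],s['tool_rot'])"
```

```text
time_s: 14.7
tool_pos: [0.5119, 0.131, 0.0135]
tool_rot: [-2.24, -2.202, 0.0]
wrist_force: [-4.9, 1.4, -2.8]
grip_width: 0.0113
gripper_force: 60.7
[ 0.73067118  1.17125786 -0.91042461] [-2.23958043e+00 -2.20236440e+00  4.65699743e-04]
```

The contact's centre is now 186 mm ahead of the grip. The flat side touches the fence between 98 and 198 mm, so the shuttle is flush to within a few mrad. I ease 3 mrad back, lower slightly, and begin sliding along the fence.

```bash
python3 -m crank '[[0,0,0.3,0,0,0.003],[0,0,0.7,0,0,0.003],[0,0,0.7,0,0,0.003],[-3,0,0.7,0,0,0.003],[-9,0,0.7,0,0,0.003],[-16,0,0.7,0,0,0.003],[-23,0,0.7,0,0,0.003],[-30,0,0.7,0,0,0.003],[-36,0,0.7,0,0,0.003],[-40,0,0.7,0,0,0.003]]'; python3 -c "
from h import *
s=r.state();print(s['moment'],s['tool_rot'])"
```

```text
time_s: 15.7
tool_pos: [0.511, 0.0913, 0.0128]
tool_rot: [-2.242, -2.199, -0.0]
wrist_force: [-4.2, 4.8, -1.9]
grip_width: 0.0112
gripper_force: 60.7
[ 1.24803389  1.30076719 -0.89271948] [-2.24233081e+00 -2.19852917e+00 -5.96821568e-05]
```

```bash
python3 -m crank '[[0,0,0,0,0,0.002],[0,0,0,0,0,0.004],[-3,0,0,0,0,0.004],[-8,0,0,0,0,0.004],[-14,0,0,0,0,0.004],[-20,0,0,0,0,0.004],[-26,0,0,0,0,0.004],[-32,0,0,0,0,0.004],[-37,0,0,0,0,0.004],[-40,0,0,0,0,0.004]]'; python3 -c "
from h import *
s=r.state();print(s['moment'],s['tool_rot'])"
```

```text
time_s: 16.7
tool_pos: [0.5096, 0.0517, 0.0127]
tool_rot: [-2.245, -2.194, 0.001]
wrist_force: [-6.9, 5.1, -2.0]
grip_width: 0.0114
gripper_force: 59.8
[ 1.40396379  1.56667253 -0.82433391] [-2.24525274e+00 -2.19446495e+00  9.18181408e-04]
```

```bash
python3 -m crank '[[-2,-0.3,0,0,0,0.002],[-7,-0.5,0,0,0,0.004],[-13,-0.7,0,0,0,0.004],[-20,-0.8,0,0,0,0.004],[-27,-0.9,0,0,0,0.004],[-34,-1,0,0,0,0.004],[-41,-1.1,0,0,0,0.004],[-48,-1.2,0,0,0,0.004],[-54,-1.3,0,0,0,0.004],[-58,-1.4,0,0,0,0.004]]'; python3 -c "
from h import *
s=r.state();print(s['moment'],s['tool_rot'])"
```

```text
time_s: 17.7
tool_pos: [0.5072, -0.0072, 0.0126]
tool_rot: [-2.25, -2.191, 0.002]
wrist_force: [-4.8, 3.8, -2.3]
grip_width: 0.0113
gripper_force: 58.8
[ 1.11112483  1.25165854 -0.55725532] [-2.25030632e+00 -2.19080845e+00  1.52947066e-03]
```

```bash
python3 -m crank '[[-3,-0.1,0,0,0,0],[-8,-0.2,0,0,0,0],[-14,-0.3,0,0,0,0],[-20,-0.4,0,0,0,0],[-25,-0.5,0,0,0,0],[-30,-0.6,0,0,0,0],[-34,-0.7,0,0,0,0],[-38,-0.8,0,0,0,0],[-41,-0.8,0,0,0,0],[-43,-0.8,0,0,0,0]]'; python3 -c "
from h import *
s=r.state();print(s['moment'],s['tool_rot'])"
```

```text
time_s: 18.7
tool_pos: [0.5056, -0.0476, 0.0129]
tool_rot: [-2.247, -2.192, -0.003]
wrist_force: [-5.5, 10.3, -1.4]
grip_width: 0.0112
gripper_force: 59.0
[ 2.15700605  1.31623313 -0.51739962] [-2.24725635 -2.19196447 -0.00256483]
```

```bash
python3 -m crank '[[-1,0,0,0,0,0],[-2,0,0,0,0,0],[-3,0,0,0,0,0],[-4,0,0,0,0,0],[-4,0,0,0,0,0],[-4,0,0,0,0,0],[-4,0,0,0,0,0],[-4,0,0,0,0,0],[-4,0,0,0,0,0],[-4,0,0,0,0,0]]'; python3 -c "
from h import *
s=r.state();print(s['moment'],s['tool_rot'])"
```

```text
time_s: 19.7
tool_pos: [0.5055, -0.0508, 0.0129]
tool_rot: [-2.246, -2.192, -0.003]
wrist_force: [-5.2, 10.2, -0.5]
grip_width: 0.0113
gripper_force: 59.1
[ 2.23959674  1.24776379 -0.46969068] [-2.24632857 -2.19242113 -0.00321608]
```

```bash
python3 -m crank '[[-1,0,0,0,0,0],[-2,0,0,0,0,0],[-3,0,0,0,0,0],[-4,0,0,0,0,0],[-4,0,0,0,0,0],[-4,0,0,0,0,0],[-4,0,0,0,0,0],[-4,0,0,0,0,0],[-4,0,0,0,0,0],[-4,0,0,0,0,0]]'; python3 -c "
from h import *
s=r.state();print(s['moment'],s['tool_rot'])"
```

```text
time_s: 20.7
tool_pos: [0.5055, -0.0509, 0.0132]
tool_rot: [-2.242, -2.194, -0.009]
wrist_force: [-6.7, 19.0, 0.4]
grip_width: 0.0114
gripper_force: 59.6
[ 3.81296908  1.53619987 -0.66908082] [-2.24152527 -2.19353562 -0.00911894]
```

The hard stop is reached: 4 mm more command gave no travel and 9 N more force. The handle is within 1 mm of its expected final spot, so I hand in while holding.

```bash
python3 -c "
from h import *
s=r.state();print(np.abs(s['qvel']).max());print(r.sign_off())"
```

```text
0.0013421414862347955
the job is handed in; nothing more can be done
None
```

I handed the job in at about 20.7 s, with the gripper still holding the shuttle at what force and position readings show is the plunger's hard stop; no pass or fail came back, and I had no camera view of the bottles under the nozzles at the end.

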